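# Fit the arm rod into the tablet stand

### The arm

A 6-joint arm with a two-finger parallel gripper is mounted at the origin on the work surface. World frame = base frame: x ahead of the robot, y to its left, z up, the work surface at z = 0. Lengths are in m, angles in rad, forces in N, time in s.
With the tool pointing down it reaches from about 0.35 to 0.85 m from the base axis. Payload 8.1 kg.
Tool frame: the origin (TCP) lies between the finger pads; the fingertips stand 14 mm ahead of it and the grasp point (between the pads) lies 5 mm behind it (robot.tip_reach is the z of the fingertips in the tool frame, in m); z points along the fingers, y is the line along which they close (so a half turn about z gives the same grasp; the last joint's range is limited). The gripper opens to 93 mm and grips with 3 to 60 N. Pads are 15 mm wide; open, the fingers measure 128 mm over their backs; the gripper's body (75 mm by 188 mm) begins 65 mm behind the grasp point.
Start: joints at [1.255, 0.13, 1.488, -0, 1.523, -0.085], TCP at [0.137, 0.584, 0.233] pointing down, gripper open.
Joint ranges: [-2.96, 2.96], [-0.89, 2.26], [0.02, 2.5], [-1.34, 4.48], [0, 2.73], [-2.66, 2.66]. Speed limits (rad/s): [2.39, 2.39, 2.79, 3.14, 3.14, 3.14].

### API

Orientations are given as a rotation vector (axis times angle).
In Python, from plant import robot gives the robot as it stands. The module is installed in compiled form; this text tells all that it offers.
- The arm moves only by the shell command python3 -m handwheel 'ROWS' [FORCE]. ROWS is JSON, a list of rows, each a list of 7 numbers: the closure, from -1 (fully open) to 1 (shut), then the shift along the tool's x, y, z each as a share of 100 cm, from -1 to 1, then the turn, a rotation vector about the tool's x, y, z each as a share of 180 degrees, from -1 to 1. In form: [[grip, tx, ty, tz, rx, ry, rz], ...]. A call has 1 to 20 rows; each row is the pose to reach, as a shift and turn from the pose commanded when the call began, along the tool's axes at that moment, turning the shorter way round; what a row does not reach only later rows make up. A row lasts 1/8 s, in which the tool goes at most 62.5 mm and 10.7 degrees, less where a joint would pass 70% of its speed; a pose out of reach is approached as far as the arm can. A call with a number of a shift or a turn outside -1 to 1 is refused whole. A call with a gripper value outside its range is refused whole. The fingers move at their own pace and stop on an object; FORCE is the grip in N (left out, the last holds). Time passes only in rows, so rows that repeat a pose let the fingers close. It gives the time, the measured TCP pose, the force, the opening and the grip force at its end, in the units of the state.
- robot.read_state(): the state, without advancing time (a new reading comes with each control period).
- robot.read_camera(name): name is "scene" or "top" or "wrist"; returns a dict with "frame" (420x560x3 uint8, red, green, blue), "fx", "fy", "cx", "cy" (pixels), "rvec" (rotation vector, rad) and "tvec" (3), from world to camera coordinates, as OpenCV has them; the wrist camera has in their place "T_tool_cam" (4x4, takes a point from camera to tool coordinates, whose origin is the TCP and whose axes are the flange's). Camera axes: x right, y down, z forward; pixel columns grow to the right and rows downward; lengths in m; the calibration is good to about 2 mm. A picture is of the moment at which its call begins: read the wrist's pose just before it. There is no depth.
- robot.close_job(): hands the job in; it is judged then, once.
Trained networks look in a picture, given as the dict that the camera call returned (one of the last four; its "shot" number tells which), for a name from the list of things; names that differ only in an ending like _2 or _b are one class to them, and where a whole thing is asked for, a point or a joint stands for the part that bears it (a point fixed in the world has none). Each returns a list of dicts, best first, with "conf" (0 to 1); they miss things now and then, are a little off and sometimes report something else, mostly with a low value. They report only what shows in the picture. A call takes as long as a camera call. They do not tell look-alikes from the thing itself.
- robot.regions_of(picture, name): "mask" (420x560 bool, what is visible of it) and "rect" ([left, top, right, bottom] in pixels, round what is visible of it).
The state is a dict: "t": time; "q": joint angles; "dq": joint speeds; "joint_torque": joint torques, N m; "tool_pos": TCP position; "orientation": TCP orientation; "force": force on the tool from outside, world axes, zero at the start; "wrist_torque": the same for the moment, N m; "opening": finger opening in m; "gripper_force": force on a finger pad.
Only numpy, scipy, OpenCV 4.12 (cv2) and the standard library are available. Lean on these libraries where they do the work, as an engineer would, in place of code of your own. Each camera call takes 0.05 s, during which the arm holds its last target. There are 200 camera calls.

### The job

Put the tablet stand back together: take the steel rod from the wooden pen block by its middle and start its bare end about halfway into the deep bore of the stand, let it go there, then take it again near its blue back end and push it on, driving the stiff plug inside the bore before it until the plug stops at its end and the rod is fully home. Push gently and stop as soon as you feel it bottom; never ram or wedge the rod, do not drop it on the counter, leave the lunch tin, jar and mug alone, and let go at the end.

Things in the scene. Friction and masses are not known exactly. Their poses are not given: they have to be found in the camera images.
- rod: bare steel rod, 12 mm diameter, 210 mm long, about 180 g, lying level in the notches of the pen block at the start. Origin at mid-length on its axis, which is also its centre of mass; x runs along the rod towards the front end (rounded, bare steel) that goes into the bore. The rearmost 30 mm (x from -105 to -75 mm) are blue, same diameter.
- rod_tip (a point): extreme front point of the rod, on its axis, 105 mm from its middle
- stand: black plastic tablet stand, fixed to the counter: foot 170 x 150 x 14 mm, above it a level barrel 150 mm long and 44 x 44 mm in section with its axis 85 mm above the counter, the barrel grey with an orange rim round the mouth, and a black back panel that leans away on the -y side (x from -5 to 105 mm), up to 200 mm high. Origin on the counter under the middle of the barrel, z up; x is the direction of insertion, level, from the mouth into the bore.
- bore_mouth (a point): centre of the bore's mouth in the barrel's end face, 75 mm before the stand's origin (its x = -75 mm) and 85 mm above the counter; same axes as the stand. The round bore is 14 mm wide (2 mm wider than the rod), with a 4 mm chamfer at the mouth, level along the stand's x. Let go 80 mm deep, the rod stays there, its back sagging by about 0.03 rad in the play; lift it level before pushing on, or it binds. Inside, out of sight, waits the plug.
- plug (a joint): travel (m) of a plug inside the bore that the rod's front end pushes ahead of it: 0 = untouched, 0.020 = hard against its end. It slides with about 6 N of steady friction (more with the rod dragging in the bore), has no spring, and stays where it is left. Where it waits differs from stand to stand: its face lies anywhere from 90 to 114 mm inside the mouth, so the rod is home at a depth of 110 to 134 mm and only the feel (a steep rise beyond the 6 N) or this value tells.
- pen_block: low wooden pen block, fixed, 150 x 80 mm, slab 16 mm thick with two upright cheeks 14 mm thick at x = +55 and -55 mm, 70 mm wide, 39 mm high, with horns beside the rod up to 55 mm; the rod's axis lies 45 mm above the counter along the block's x, free from below and both sides between the cheeks. Origin centre of underside.
- lunch_tin: stainless steel lunch tin with clip lid, 114 x 164 x 62 mm, loose, standing left of the stand; origin centre of underside. Leave alone.
- jar: glass storage jar with white cap, 90 mm wide, 130 mm high, loose, behind the work area; origin centre of underside. Leave alone.
- mug: white mug, 80 mm wide, 90 mm high, loose, behind the work area; origin centre of underside. Leave alone.
Not all that is in view belongs to the job. Of the things shaped like the stand, the black one is meant. Of the things that look like the rod, the larger one is meant.

How it is judged:
On the way, in this order (a step that is already met when the one before it is completed fails the run):
1. held by its middle half, the rod is started partway (45 to 95 mm) into the bore (x of rod_tip in the frame of bore_mouth between 0.045 and 0.095 m and distance between rod_tip and bore_mouth below 0.0955 m and angle between the x axis of rod and the x axis of stand, either way round below 0.1 rad and contact force between the fingers and rod above 1 N and x of the grasp point in the frame of rod above -0.05 m), for 0.1 s.
2. the rod is let go and stays partway in the bore (x of rod_tip in the frame of bore_mouth between 0.045 and 0.11 m and contact force between the fingers and rod below 0.05 N and value of joint plug below 0.01 m), for 0.2 s.
3. taken farther back (more than 45 mm behind its middle), the rod pushes the plug to its end (value of joint plug above 0.018 m and contact force between the fingers and rod above 1 N and x of the grasp point in the frame of rod below -0.045 m), for 0.05 s.
At the end, for the whole second after the job is handed in: the plug is pushed to within 2 mm of its end, the rod is left in the bore at least 106 mm deep and in line with it within 0.06 rad, at rest and let go (value of joint plug above 0.018 m and x of rod_tip in the frame of bore_mouth above 0.106 m and angle between the x axis of rod and the x axis of stand, either way round below 0.06 rad and linear speed of rod below 0.01 m/s and contact force between the fingers and rod below 0.05 N); the robot touches nothing.
It fails at once if rod rammed against the plug with more than 30 N (contact force between rod and plug above 30 N).
It fails at once if rod wedged or jabbed against the stand with more than 40 N (contact force between rod and stand above 40 N).
It fails at once if rod dropped on the counter (height (world z) of rod below 0.025 m).
It fails at once if lunch tin, jar or mug shifted by more than 20 mm (distance of any of lunch_tin, jar, mug from where it was at the start of the episode above 0.02 m).
It also fails if it takes over 61 s, if anything falls off the work surface, if the arm or the gripper's body presses on something with over 40 N, if the wrist force passes 120 N, or if a joint passes its speed limit or range.

## Working session

There is one attempt and no reset: what is moved stays moved. The work goes in short steps, Python scripts to look and compute and a shell command to move; the robot and the scene stay as the last step left them, time stands still between calls to the robot, and variables do not carry over. Pictures are saved under pics/ and viewed, at most 10 in all, crops included, and the job is handed in when it is done.

```bash
mkdir -p pics; cat > h.py <<'E'
import numpy as np, cv2
from scipy.spatial.transform import Rotation as R
from plant import robot
def cam(name):
    s=robot.read_state(); p=robot.read_camera(name)
    K=np.array([[p['fx'],0,p['cx']],[0,p['fy'],p['cy']],[0,0,1]])
    if name=='wrist':
        T=np.eye(4);T[:3,:3]=R.from_rotvec(s['orientation']).as_matrix();T[:3,3]=s['tool_pos']
        M=np.linalg.inv(T@p['T_tool_cam'])
    else:
        M=np.eye(4);M[:3,:3]=R.from_rotvec(p['rvec']).as_matrix();M[:3,3]=np.ravel(p['tvec'])
    return p,K,M
def ray(K,M,uv,z):  # pixel -> world point at height z
    d=M[:3,:3].T@np.linalg.solve(K,[uv[0],uv[1],1]);o=-M[:3,:3].T@M[:3,3]
    return o+d*(z-o[2])/d[2]
def proj(K,M,P):
    c=(M[:3,:3]@np.atleast_2d(P).T).T+M[:3,3]; q=(K@c.T).T; return q[:,:2]/q[:,2:]
def save(n,f): cv2.imwrite(f'pics/{n}.png',cv2.cvtColor(np.ascontiguousarray(f),cv2.COLOR_RGB2BGR))
E
python3 - <<'E'
from h import *
for n in ['scene','top']:
    p,K,M=cam(n); f=p['frame'].copy(); save(n,f)
    print(n,'campos',(-M[:3,:3].T@M[:3,3]).round(3))
    for o in ['rod','stand','pen_block','lunch_tin','jar','mug']:
        for r in robot.regions_of(p,o): print(o,round(r['conf'],2),r['rect'])
E
```

```text
scene campos [ 1.218 -0.16   1.005]
rod 0.76 [130.3, 230.4, 214.3, 267.2]
rod 0.35 [137.4, 229.8, 210.4, 283.7]
stand 0.81 [294.1, 186.6, 395.1, 258.1]
stand 0.69 [252.5, 114.5, 341.9, 194.3]
pen_block 0.89 [139.9, 229.2, 209.7, 283.6]
lunch_tin 0.91 [370.9, 153.2, 451.9, 213.9]
lunch_tin 0.44 [138.7, 227.6, 208.6, 283.7]
jar 0.96 [260.9, 267.6, 304.3, 335.9]
mug 0.59 [130.0, 294.3, 182.3, 348.6]
top campos [0.399 0.077 0.907]
rod 0.79 [341.0, 268.3, 367.6, 327.3]
rod 0.65 [353.9, 214.4, 445.3, 235.8]
stand 0.93 [157.2, 278.7, 274.0, 364.1]
stand 0.63 [159.3, 151.1, 261.8, 246.9]
pen_block 0.56 [356.0, 205.3, 433.5, 251.7]
lunch_tin 0.69 [63.0, 193.9, 153.0, 270.5]
jar 0.58 [283.9, 93.9, 328.7, 152.7]
mug 0.65 [399.7, 123.5, 452.1, 166.7]
```

View pics/scene.png

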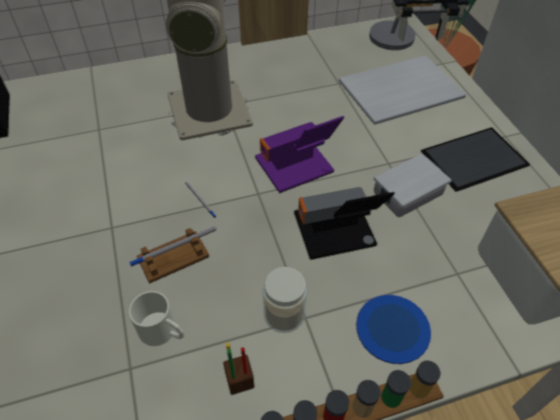

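View pics/top.png

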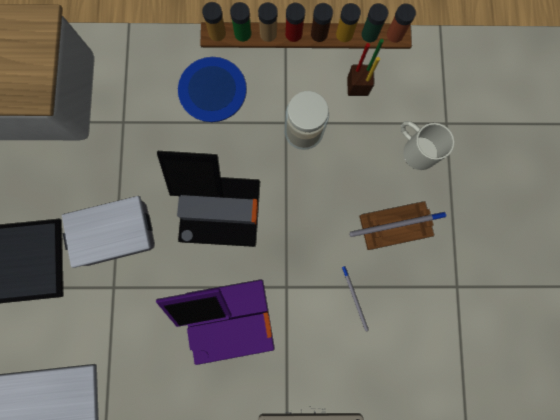

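The top view shows the black stand at about (218,212), its orange mouth at (255,210) facing right. The rod lies in the block from its front end at (352,234) to its blue end at (445,216). The purple stand and the thin rod are look-alikes.

```bash
python3 - <<'E'
from h import *
p,K,M=cam('top')
f=p['frame']; 
r=[r for r in robot.regions_of(p,'rod') if r['rect'][1]<250 and r['rect'][0]>345][0]
m=r['mask'];ys,xs=np.nonzero(m)
pts=np.array([xs,ys],float).T; c=pts.mean(0); u=np.linalg.svd(pts-c,full_matrices=False)[2][0]; t=(pts-c)@u
e=[c+u*t.min(),c+u*t.max()]
w=[ray(K,M,x,.045) for x in e]; print('rod ends',w, np.linalg.norm(w[0]-w[1]))
d=w[0]-w[1];print('yaw',np.degrees(np.arctan2(d[1],d[0])),'mid',(w[0]+w[1])/2)
hsv=cv2.cvtColor(f,cv2.COLOR_RGB2HSV)
o=(hsv[...,0]>3)&(hsv[...,0]<20)&(hsv[...,1]>150)&(hsv[...,2]>90); o[:170]=0;o[255:]=0;o[:,:235]=0;o[:,280:]=0
ys,xs=np.nonzero(o);print(len(xs),xs.min(),xs.max(),ys.min(),ys.max())
cn,_=cv2.findContours(o.astype(np.uint8),0,2);bx=cv2.boxPoints(cv2.minAreaRect(np.vstack(cn)))
print('orange box',bx.round(1).tolist())
for b in bx: print(ray(K,M,b,.107).round(4))
for r in robot.regions_of(p,'stand'):
    if r['rect'][1]<200:
        cc=cv2.convexHull(np.vstack(cv2.findContours(r['mask'].astype(np.uint8),0,2)[0]));print(cc[:,0].tolist())
save('topcrop',cv2.resize(f[160:260,160:460],None,fx=2.6,fy=2.6,interpolation=cv2.INTER_CUBIC))
E
```

```text
rod ends [array([ 0.52068327, -0.28934931,  0.045     ]), array([ 0.47779571, -0.08407167,  0.045     ])] 0.20970992655331513
yaw -78.19924487892123 mid [ 0.49923949 -0.18671049  0.045     ]
96 252 256 199 221
orange box [[252.0, 199.0], [256.0, 199.0], [256.0, 221.0], [252.0, 221.0]]
[0.5414 0.1193 0.107 ]
[0.5414 0.1114 0.107 ]
[0.4976 0.1111 0.107 ]
[0.4976 0.1189 0.107 ]
[[173, 151], [213, 153], [216, 154], [258, 179], [259, 180], [260, 183], [260, 186], [257, 237], [256, 241], [255, 244], [253, 246], [244, 246], [219, 245], [184, 243], [181, 242], [179, 241], [178, 240], [158, 161], [157, 157], [157, 152], [158, 151]]
```

View pics/topcrop.png

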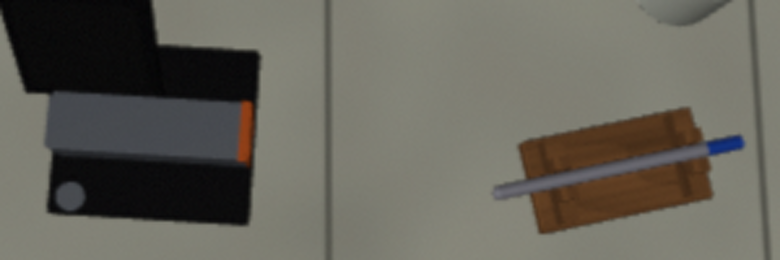

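```bash
cat >> h.py <<'E'
def rows(pos,yaw,tilt=0):
    "target TCP position and tool x yaw (deg), tool pointing down -> row numbers"
    s=robot.read_state();A=R.from_rotvec(s['orientation']).as_matrix()
    c,q=np.cos(np.radians(yaw)),np.sin(np.radians(yaw))
    x=np.array([c,q,0]);z=np.array([0,0,-1.]);B=np.column_stack([x,np.cross(z,x),z])
    B=B@R.from_rotvec([0,np.radians(tilt),0]).as_matrix()
    t=A.T@(np.array(pos)-s['tool_pos']);r=R.from_matrix(A.T@B).as_rotvec()/np.pi
    print('row',t.round(4),r.round(4),'mm',round(np.linalg.norm(t)*1000))
def st():
    s=robot.read_state();A=R.from_rotvec(s['orientation']).as_matrix()
    print('t',round(s['t'],2),'pos',np.round(s['tool_pos'],4),'yaw',round(np.degrees(np.arctan2(A[1,0],A[0,0])),2),'z',A[:,2].round(3),'F',np.round(s['force'],1),'open',round(s['opening'],4),'gf',round(float(np.ravel(s['gripper_force'])[0]),1),'q6',np.round(s['q'],2))
E
python3 - <<'E'
from h import *
st()
p,K,M=cam('wrist');print(p['T_tool_cam'])
rows([.50,.08,.32],90);rows([.50,.08,.32],-90)
E
```

```text
t 0.85 pos [0.1372 0.5841 0.2327] yaw 166.77 z [ 0.  0. -1.] F [ 0.2 -0.3  0. ] open 0.0933 gf 0.0 q6 [ 1.25  0.13  1.49 -0.    1.52 -0.09]
[[ 4.63871462e-04 -9.68576946e-01 -2.48713660e-01  6.79846794e-02]
 [ 9.99999888e-01  4.25841823e-04  2.06706933e-04 -8.06128847e-05]
 [-9.42988913e-05 -2.48713728e-01  9.68577035e-01 -1.51904687e-01]
 [ 0.00000000e+00  0.00000000e+00  0.00000000e+00  1.00000000e+00]]
row [-0.4685 -0.4077 -0.0874] [-0.      0.      0.4265] mm 627
row [-0.4685 -0.4077 -0.0874] [-0.     -0.     -0.5735] mm 627
```

```bash
python3 -m handwheel '[[-1,-0.08,-0.07,-0.0874,0,0,0.06],[-1,-0.4685,-0.4077,-0.0874,0,0,0.4265],[-1,-0.4685,-0.4077,-0.0874,0,0,0.4265],[-1,-0.4685,-0.4077,-0.0874,0,0,0.4265],[-1,-0.4685,-0.4077,-0.0874,0,0,0.4265],[-1,-0.4685,-0.4077,-0.0874,0,0,0.4265],[-1,-0.4685,-0.4077,-0.0874,0,0,0.4265],[-1,-0.4685,-0.4077,-0.0874,0,0,0.4265],[-1,-0.4685,-0.4077,-0.0874,0,0,0.4265],[-1,-0.4685,-0.4077,-0.0874,0,0,0.4265],[-1,-0.4685,-0.4077,-0.0874,0,0,0.4265],[-1,-0.4685,-0.4077,-0.0874,0,0,0.4265],[-1,-0.4685,-0.4077,-0.0874,0,0,0.4265],[-1,-0.4685,-0.4077,-0.0874,0,0,0.4265]]' 40
python3 - <<'E'
from h import *
st()
p,K,M=cam('wrist');f=p['frame'];save('w1',f);np.savez('w1.npz',f=f,K=K,M=M)
for r in robot.regions_of(p,'stand'):print(r['conf'],r['rect'])
E
```

```text
t: 2.65
tool_pos: [0.4994, 0.0814, 0.3201]
orientation: [-2.219, -2.224, -0.0]
force: [1.0, 0.4, 0.6]
opening: 0.0924
gripper_force: 0.0
t 2.65 pos [0.4994 0.0814 0.3201] yaw 90.13 z [ 0.  0. -1.] F [1.  0.4 0.6] open 0.0924 gf 0.0 q6 [ 0.06 -0.15  1.6   0.    1.68  0.06]
0.93 [49.3, 0.6, 198.2, 188.6]
0.6 [245.4, 3.9, 429.5, 164.4]
```

View pics/w1.png

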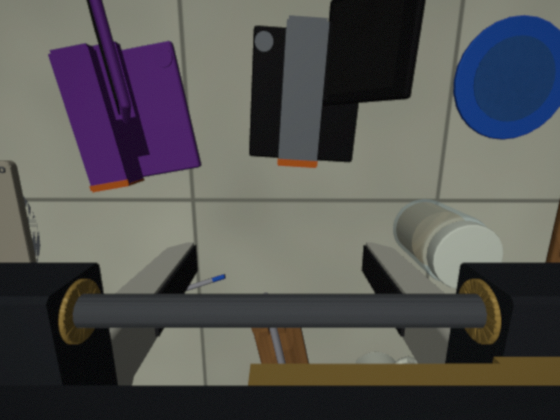

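The wrist view shows the black stand's barrel from (305,17) to the orange mouth at (298,163), with the rod block partly hidden at the bottom. Next I'll fit the barrel edges.

```bash
cat > fit.py <<'E'
from h import *
d=np.load('w1.npz');f,K,M=d['f'],d['K'],d['M']
g=cv2.GaussianBlur(cv2.cvtColor(f,cv2.COLOR_RGB2GRAY),(3,3),0).astype(float)
L=[];Rr=[]
for v in range(30,150,3):
    dg=np.diff(g[v]); c=303-(v-20)*.08
    a=np.arange(int(c)-32,int(c)-8);b=np.arange(int(c)+8,int(c)+32)
    L.append(ray(K,M,[a[np.argmax(dg[a])]+1-.5+.5,v],.107)[:2]);Rr.append(ray(K,M,[b[np.argmin(dg[b])]+.5,v],.107)[:2])
for n,q in(('L',L),('R',Rr)):
    q=np.array(q);k=np.polyfit(q[:,1],q[:,0],1);res=q[:,0]-np.polyval(k,q[:,1]);ok=abs(res)<.002
    k=np.polyfit(q[ok,1],q[ok,0],1);print(n,ok.sum(),'yaw',90-np.degrees(np.arctan(k[0])),'x at y=.11',np.polyval(k,.11),'y=.26',np.polyval(k,.26))
hsv=cv2.cvtColor(f,cv2.COLOR_RGB2HSV)
o=(hsv[...,0]<20)&(hsv[...,1]>150)&(hsv[...,2]>90);o[:140]=0;o[180:]=0;o[:,:260]=0;o[:,340:]=0
for u in range(280,318,6):
    v=np.nonzero(o[:,u])[0]
    if len(v):print(u,v.min(),v.max(),ray(K,M,[u,v.max()+.5],.107).round(4))
for u in (295,305,315):
    print('far',u,ray(K,M,[u,5+np.argmax(np.diff(g[5:40,u])if 0 else -np.abs(np.diff(g[5:40,u]))*-1)],.107).round(4))
E
python3 fit.py; python3 -c "
from h import *
rows([.50,-.12,.30],101.8)"
```

```text
L 40 yaw 86.55882774257945 x at y=.11 0.4978037704691598 y=.26 0.5068235863413226
R 40 yaw 86.5340139651841 x at y=.11 0.5418874911345064 y=.26 0.5509725059212796
280 159 164 [0.5007 0.1133 0.107 ]
286 160 165 [0.5076 0.1122 0.107 ]
292 160 165 [0.5145 0.1122 0.107 ]
298 160 166 [0.5214 0.1111 0.107 ]
304 161 166 [0.5283 0.1111 0.107 ]
310 161 166 [0.5352 0.1111 0.107 ]
316 162 165 [0.5421 0.1123 0.107 ]
far 295 [0.5156 0.2661 0.107 ]
far 305 [0.5259 0.2661 0.107 ]
far 315 [0.5362 0.2652 0.107 ]
row [-0.2011  0.      0.0201] [ 0.0001 -0.     -0.0649] mm 202
```

```bash
python3 -c "
from h import *
rows([.526,-.314,.30],101.8)"
```

```text
row [-0.3952  0.0256  0.0201] [ 0.0001 -0.     -0.0649] mm 397
```

```bash
python3 -m handwheel '[[-1,-0.3952,0.0256,0.0201,0,0,-0.0649],[-1,-0.3952,0.0256,0.0201,0,0,-0.0649],[-1,-0.3952,0.0256,0.0201,0,0,-0.0649],[-1,-0.3952,0.0256,0.0201,0,0,-0.0649],[-1,-0.3952,0.0256,0.0201,0,0,-0.0649],[-1,-0.3952,0.0256,0.0201,0,0,-0.0649],[-1,-0.3952,0.0256,0.0201,0,0,-0.0649],[-1,-0.3952,0.0256,0.0201,0,0,-0.0649],[-1,-0.3952,0.0256,0.0201,0,0,-0.0649],[-1,-0.3952,0.0256,0.0201,0,0,-0.0649]]' >/dev/null
python3 - <<'E'
from h import *
st()
p,K,M=cam('wrist');f=p['frame'];save('w2',f)
for r in robot.regions_of(p,'rod'):
    m=r['mask'];ys,xs=np.nonzero(m);pts=np.array([xs,ys],float).T; c=pts.mean(0); u=np.linalg.svd(pts-c,full_matrices=False)[2][0]; t=(pts-c)@u
    w=[ray(K,M,c+u*x,.045) for x in(t.min(),t.max())];D=w[1]-w[0]
    print(round(r['conf'],2),r['rect'],np.round(w,4).tolist(),np.linalg.norm(D).round(4),'yaw',np.degrees(np.arctan2(D[1],D[0])).round(2),'mid',((w[0]+w[1])/2).round(4))
rows([.4992,-.1867,.12],101.8)
E
```

```text
t 4.0 pos [ 0.5261 -0.3138  0.3004] yaw 101.79 z [ 0.001 -0.    -1.   ] F [-0.2 -0.6 -0.2] open 0.0932 gf 0.0 q6 [-0.62  0.15  1.35  0.    1.65 -0.83]
0.8 [273.8, 2.0, 286.6, 164.8] [[0.4828, -0.1053, 0.045], [0.5212, -0.2887, 0.045]] 0.1875 yaw -78.17 mid [ 0.502 -0.197  0.045]
row [ 0.1302 -0.0004  0.1804] [ 0.0002  0.0001 -0.0001] mm 222
```

View pics/w2.png

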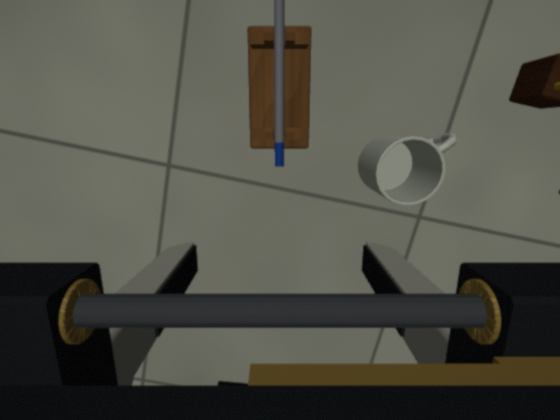

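The wrist view shows the rod at column ~280, its blue end at (279,165). The position agrees with the top view within 1 mm. Descending to grasp its middle.

```bash
python3 -m handwheel '[[-1,0.0600,0,0.08,0,0,0],[-1,0.1304,0,0.12,0,0,0],[-1,0.1304,0,0.17,0,0,0],[-1,0.1304,0,0.21,0,0,0],[-1,0.1304,0,0.24,0,0,0],[-1,0.1304,0,0.2604,0,0,0],[-1,0.1304,0,0.2604,0,0,0],[-1,0.1304,0,0.2604,0,0,0],[0.9,0.1304,0,0.2604,0,0,0],[0.9,0.1304,0,0.2604,0,0,0],[0.9,0.1304,0,0.2604,0,0,0],[0.9,0.1304,0,0.2604,0,0,0],[0.9,0.1304,0,0.2604,0,0,0],[0.9,0.1304,0,0.2604,0,0,0]]' 25
python3 -c "
from h import *
st()"
```

```text
t: 5.85
tool_pos: [0.4992, -0.1874, 0.0395]
orientation: [-1.984, -2.436, 0.0]
force: [-0.0, 0.4, -0.4]
opening: 0.0374
gripper_force: 0.0
t 5.85 pos [ 0.4992 -0.1874  0.0395] yaw 101.69 z [-0.  0. -1.] F [-0.   0.4 -0.4] open 0.0374 gf 0.0 q6 [-0.46  0.14  1.85 -0.    1.15 -0.66]
```

```bash
python3 -m handwheel '[[1,0,0,0,0,0,0],[1,0,0,0,0,0,0],[1,0,0,0,0,0,0],[1,0,0,0,0,0,0],[1,0,0,0,0,0,0],[1,0,0,0,0,0,0],[1,0,0,0,0,0,0]]' 25
python3 -c "
from h import *
st()"
```

```text
t: 6.72
tool_pos: [0.4992, -0.1874, 0.0395]
orientation: [-1.984, -2.436, 0.0]
force: [-0.5, 0.7, -0.4]
opening: 0.0113
gripper_force: 25.0
t 6.72 pos [ 0.4992 -0.1874  0.0395] yaw 101.69 z [-0.  0. -1.] F [-0.5  0.7 -0.4] open 0.0113 gf 25.0 q6 [-0.46  0.14  1.85  0.    1.15 -0.66]
```

```bash
python3 -m handwheel '[[1,0,0,-0.01,0,0,0],[1,0,0,-0.03,0,0,0],[1,0,0,-0.06,0,0,0],[1,0,0,-0.1,0,0,0],[1,0,0,-0.1,0,0,0],[1,0,0,-0.1,0,0,0]]' 25
python3 -c "
from h import *
st();rows([.5113,-.0317,.14],86.55)"
```

```text
t: 7.48
tool_pos: [0.4989, -0.1873, 0.139]
orientation: [-1.983, -2.436, 0.0]
force: [0.2, 0.2, -2.1]
opening: 0.0112
gripper_force: 25.0
t 7.47 pos [ 0.4989 -0.1873  0.139 ] yaw 101.69 z [-0.  0. -1.] F [ 0.2  0.2 -2.1] open 0.0112 gf 25.0 q6 [-0.46  0.01  1.78 -0.    1.34 -0.66]
row [ 0.1499  0.0436 -0.001 ] [-0.0001 -0.0001  0.0841] mm 156
```

```bash
python3 -m handwheel '[[1,0.04,0.011,-0.001,0,0,0.02],[1,0.08,0.023,-0.001,0,0,0.045],[1,0.12,0.035,-0.001,0,0,0.068],[1,0.1499,0.0436,-0.001,0,0,0.0841],[1,0.1499,0.0436,0.02,0,0,0.0841],[1,0.1499,0.0436,0.04,0,0,0.0841],[1,0.1499,0.0436,0.0595,0,0,0.0841],[1,0.1499,0.0436,0.0595,0,0,0.0841],[1,0.1499,0.0436,0.0595,0,0,0.0841]]' 25 >/dev/null
python3 - <<'E'
from h import *
st()
p,K,M=cam('wrist');save('w3',p['frame'])
q,K2,M2=cam('scene');
mo=np.array([.52,.113,.085]);d=np.array([.0602,.998,0])
print('mouth, tip pred scene',proj(K2,M2,[mo,mo-d*.04,mo-d*.145,mo-d*.25]).round(1).tolist())
f=q['frame'];u,v=proj(K2,M2,[mo-d*.08])[0].astype(int)
c=cv2.resize(f[v-60:v+60,u-80:u+80],None,fx=3.2,fy=3.2,interpolation=cv2.INTER_CUBIC)
out=np.zeros((420,560+520,3),np.uint8);out[:,:560]=p['frame'];out[18:18+384,564:564+512]=c
save('both',cv2.resize(out,(800,311),interpolation=cv2.INTER_AREA));print(u,v)
print('mouth, tip pred wrist',proj(K,M,[mo+[0,0,.022],mo-d*.04]).round(1).tolist())
E
```

```text
t 8.6 pos [ 0.5112 -0.0318  0.0798] yaw 86.55 z [-0.001  0.    -1.   ] F [-0.2 -0.6 -2.7] open 0.0111 gf 25.0 q6 [-0.16  0.03  1.89  0.    1.23 -0.1 ]
mouth, tip pred scene [[301.5, 210.1], [284.8, 213.3], [240.1, 221.9], [194.0, 230.7]]
267 216
mouth, tip pred wrist [[277.2, -113.7], [277.8, 42.0]]
```

View pics/both.png

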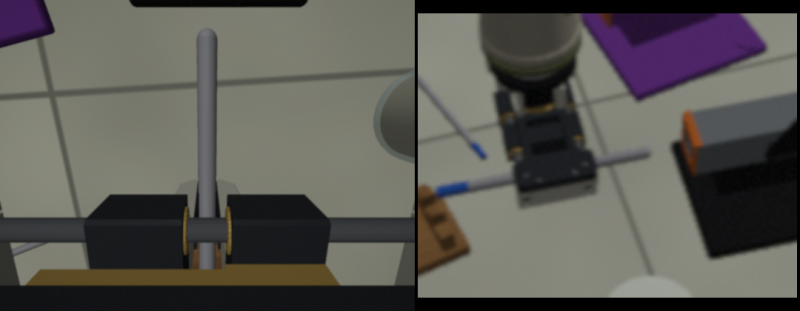

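View pics/w3.png

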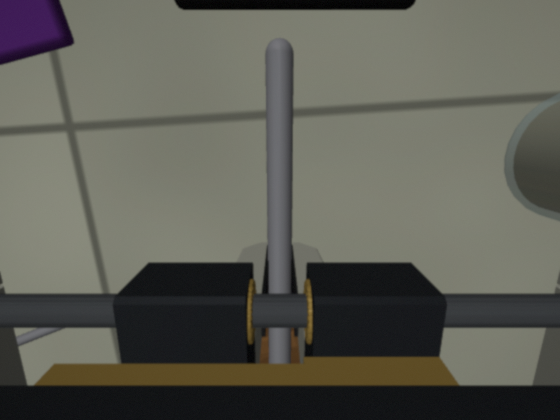

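```bash
python3 - <<'E'
from h import *
st()
p,K,M=cam('wrist');print(K[0],p['cy'])
g=cv2.GaussianBlur(cv2.cvtColor(p['frame'],cv2.COLOR_RGB2GRAY),(3,3),0).astype(float)
s=robot.read_state();A=R.from_rotvec(s['orientation']).as_matrix()
for v in range(70,240,25):
    gx=np.diff(g[v]);seg=np.arange(255,305);hsv=cv2.cvtColor(p['frame'],cv2.COLOR_RGB2HSV)
    e=np.argsort(-abs(gx[seg]))[:6]+255
    l=e[e<280].mean()+.5;r=e[e>=280].mean()+.5
    w=ray(K,M,[(l+r)/2,v],.085);print(v,l,r,(A.T@(w-s['tool_pos'])).round(4))
q,K2,M2=cam('scene');f=q['frame'];hsv=cv2.cvtColor(f,cv2.COLOR_RGB2HSV)
o=(hsv[...,0]<20)&(hsv[...,1]>140)&(hsv[...,2]>70);o[:185]=0;o[230:]=0;o[:,:285]=0;o[:,320:]=0
ys,xs=np.nonzero(o);print('orange',len(xs),xs.min(),xs.max(),ys.min(),ys.max(),'hull',cv2.convexHull(np.array([xs,ys]).T.astype(np.int32))[:,0].tolist())
mo=np.array([.52,.113,.085]);d=np.array([.0602,.998,0]);n=np.array([.998,-.0602,0]);z=np.array([0,0,1])
print('face corners',proj(K2,M2,[mo+a*.022*n+b*.022*z for a,b in((-1,-1),(-1,1),(1,1),(1,-1))]).round(1).tolist())
for r in robot.regions_of(q,'rod'):
    ys,xs=np.nonzero(r['mask']);print(r['conf'],r['rect'])
    b=xs>270
    for u in range(265,288,3):
        k=ys[xs==u]
        if len(k):print(u,k.mean(),end=' ')
    pr=proj(K2,M2,[mo-d*(.04+t) for t in np.linspace(0,.21,12)]);print('\npred axis',pr.round(1).tolist())
    for u in range(190,215,4):
        k=ys[xs==u]
        if len(k):print(u,k.mean(),end=' ')
E
```

```text
t 8.7 pos [ 0.5121 -0.032   0.0807] yaw 86.55 z [ 0.001 -0.    -1.   ] F [ 0.   0.3 -2.7] open 0.011 gf 25.0 q6 [-0.16  0.02  1.89 -0.    1.23 -0.1 ]
[315.68837411   0.         279.35195099] 212.69205725365575
70 265.0 293.0 [ 0.0944  0.0005 -0.0041]
95 265.0 293.0 [ 0.0842  0.0005 -0.0041]
120 265.0 291.5 [ 0.0736  0.0001 -0.0041]
145 265.5 292.5 [ 0.0626  0.0005 -0.0041]
170 266.0 291.5 [ 0.0512  0.0004 -0.0041]
195 266.0 292.0 [ 0.0393  0.0005 -0.0041]
220 266.5 291.5 [ 0.027   0.0005 -0.0041]
orange 79 299 306 198 219 hull [[306, 212], [303, 219], [302, 219], [301, 218], [300, 216], [299, 213], [299, 199], [300, 198], [301, 198], [302, 199], [306, 210]]
face corners [[298.7, 209.0], [299.3, 197.0], [304.4, 211.3], [303.7, 223.2]]
0.73 [190.6, 187.6, 209.3, 209.6]

pred axis [[284.8, 213.3], [276.8, 214.8], [268.7, 216.4], [260.6, 217.9], [252.4, 219.5], [244.2, 221.1], [236.0, 222.6], [227.7, 224.2], [219.3, 225.8], [210.9, 227.4], [202.5, 229.1], [194.0, 230.7]]
194 193.5 198 197.0 202 201.5 206 207.0 0.52 [196.3, 215.9, 285.0, 233.0]
265 217.5 268 217.0 271 216.5 274 216.0 277 215.5 280 215.0 283 214.5 
pred axis [[284.8, 213.3], [276.8, 214.8], [268.7, 216.4], [260.6, 217.9], [252.4, 219.5], [244.2, 221.1], [236.0, 222.6], [227.7, 224.2], [219.3, 225.8], [210.9, 227.4], [202.5, 229.1], [194.0, 230.7]]
198 230.5 202 229.5 206 229.5 210 228.0 214 227.5
```

```bash
python3 -m handwheel '[[1,0.015,0,0,0,0,0],[1,0.030,0,0,0,0,0],[1,0.034,0,0,0,0,0],[1,0.037,0,0,0,0,0],[1,0.040,0,0,0,0,0],[1,0.042,0,0,0,0,0],[1,0.042,0,0,0,0,0]]' 25
python3 - <<'E'
from h import *
st()
p,K,M=cam('wrist');f=p['frame'];save('w4',f[:300])
E
```

```text
t: 9.72
tool_pos: [0.5141, 0.01, 0.08]
orientation: [-2.287, -2.153, 0.0]
force: [-0.2, -0.9, -2.1]
opening: 0.0114
gripper_force: 25.0
t 9.72 pos [0.5141 0.01   0.08  ] yaw 86.55 z [-0. -0. -1.] F [-0.2 -0.9 -2.1] open 0.0114 gf 25.0 q6 [-0.08  0.03  1.88 -0.    1.23 -0.02]
```

View pics/w4.png

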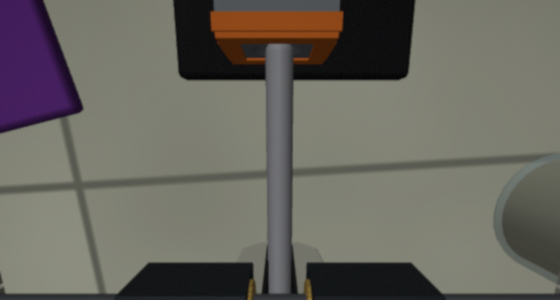

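The wrist view shows the rod tip at (279,45) just in front of the mouth, whose rim is centred at column ~277.5. The rod is therefore about 0.7 mm too far to +x. I'll correct that and insert slowly.

```bash
python3 -m handwheel '[[1,0,-0.0007,0,0,0,0],[1,0.002,-0.0007,0,0,0,0],[1,0.004,-0.0007,0,0,0,0],[1,0.006,-0.0007,0,0,0,0],[1,0.008,-0.0007,0,0,0,0],[1,0.010,-0.0007,0,0,0,0],[1,0.010,-0.0007,0,0,0,0]]' 25
python3 -c "
from h import *
st()"
python3 -m handwheel '[[1,0.002,0,0,0,0,0],[1,0.004,0,0,0,0,0],[1,0.006,0,0,0,0,0],[1,0.006,0,0,0,0,0]]' 25
python3 -c "
from h import *
st()"
```

```text
t: 10.65
tool_pos: [0.514, 0.0203, 0.0801]
orientation: [-2.287, -2.154, -0.0]
force: [0.1, 0.4, -1.9]
opening: 0.011
gripper_force: 25.0
t 10.65 pos [0.514  0.0203 0.0801] yaw 86.56 z [-0.  0. -1.] F [ 0.1  0.4 -1.9] open 0.011 gf 25.0 q6 [-0.06  0.03  1.88  0.    1.23 -0.  ]
t: 11.15
tool_pos: [0.5144, 0.0263, 0.08]
orientation: [-2.287, -2.154, -0.0]
force: [0.3, -0.3, -2.4]
opening: 0.0107
gripper_force: 25.0
t 11.15 pos [0.5144 0.0263 0.08  ] yaw 86.56 z [ 0.  0. -1.] F [ 0.3 -0.3 -2.4] open 0.0107 gf 25.0 q6 [-0.05  0.03  1.88  0.    1.23  0.01]
```

```bash
python3 -m handwheel '[[1,0.003,0,0,0,0,0],[1,0.006,0,0,0,0,0],[1,0.009,0,0,0,0,0],[1,0.012,0,0,0,0,0],[1,0.015,0,0,0,0,0],[1,0.018,0,0,0,0,0],[1,0.021,0,0,0,0,0],[1,0.021,0,0,0,0,0]]' 25
python3 -c "
from h import *
st()"
```

```text
t: 12.15
tool_pos: [0.5156, 0.0473, 0.08]
orientation: [-2.287, -2.154, 0.0]
force: [-0.9, 0.5, -2.3]
opening: 0.0112
gripper_force: 25.0
t 12.15 pos [0.5156 0.0473 0.08  ] yaw 86.57 z [-0. -0. -1.] F [-0.9  0.5 -2.3] open 0.0112 gf 25.0 q6 [-0.01  0.04  1.87 -0.    1.23  0.05]
```

```bash
python3 -m handwheel '[[1,0.003,0,0,0,0,0],[1,0.006,0,0,0,0,0],[1,0.009,0,0,0,0,0],[1,0.012,0,0,0,0,0],[1,0.015,0,0,0,0,0],[1,0.018,0,0,0,0,0],[1,0.021,0,0,0,0,0],[1,0.021,0,0,0,0,0]]' 25
python3 -c "
from h import *
st()"
python3 -m handwheel '[[1,0.003,0,0,0,0,0],[1,0.006,0,0,0,0,0],[1,0.009,0,0,0,0,0],[1,0.012,0,0,0,0,0],[1,0.015,0,0,0,0,0],[1,0.018,0,0,0,0,0],[1,0.018,0,0,0,0,0],[1,0.018,0,0,0,0,0],[1,0.018,0,0,0,0,0]]' 25
python3 -c "
from h import *
st()"
```

```text
t: 13.15
tool_pos: [0.5169, 0.0683, 0.08]
orientation: [-2.287, -2.154, 0.0]
force: [0.6, -0.5, -1.9]
opening: 0.0114
gripper_force: 25.0
t 13.15 pos [0.5169 0.0683 0.08  ] yaw 86.57 z [-0.  0. -1.] F [ 0.6 -0.5 -1.9] open 0.0114 gf 25.0 q6 [0.03 0.05 1.86 0.   1.23 0.09]
t: 14.28
tool_pos: [0.518, 0.0859, 0.08]
orientation: [2.287, 2.153, -0.0]
force: [-0.6, 0.1, -2.4]
opening: 0.0113
gripper_force: 25.0
t 14.28 pos [0.518  0.0859 0.08  ] yaw 86.54 z [-0. -0. -1.] F [-0.6  0.1 -2.4] open 0.0113 gf 25.0 q6 [ 0.07  0.06  1.85 -0.    1.23  0.13]
```

```bash
python3 -m handwheel '[[0.2,0,0,0,0,0,0],[0.2,0,0,0,0,0,0],[0.2,0,0,0,0,0,0],[0.2,0,0,0,0,0,0],[0.2,0,0,0,0,0,0],[0.2,0,0,0,0,0,0],[0.2,0,0,0,0,0,0],[0.2,0,0,0,0,0,0]]'
python3 - <<'E'
from h import *
st()
q,K2,M2=cam('scene')
for r in robot.regions_of(q,'rod'):print(r['conf'],r['rect'])
mo=np.array([.52,.113,.085]);d=np.array([.0602,.998,0])
print('pred tail 79 deep',proj(K2,M2,[mo-d*.131-[0,0,.0045]]).round(1).tolist())
E
```

```text
t: 15.28
tool_pos: [0.518, 0.086, 0.08]
orientation: [-2.287, -2.154, -0.0]
force: [0.9, 0.3, -0.2]
opening: 0.0367
gripper_force: 0.0
t 15.28 pos [0.518 0.086 0.08 ] yaw 86.55 z [ 0.  0. -1.] F [ 0.9  0.3 -0.2] open 0.0367 gf 0.0 q6 [0.07 0.06 1.85 0.   1.23 0.13]
0.72 [244.5, 215.9, 281.7, 225.7]
0.21 [138.9, 228.5, 207.7, 284.9]
pred tail 79 deep [[246.2, 221.9]]
```

```bash
python3 -m handwheel '[[0.2,-0.03,0,0,0,0,0],[0.2,-0.06,0,0.002,0,0.005,0],[0.2,-0.079,0,0.0036,0,0.009,0],[0.2,-0.079,0,0.0036,0,0.009,0],[0.2,-0.079,0,0.0036,0,0.009,0],[1,-0.079,0,0.0036,0,0.009,0],[1,-0.079,0,0.0036,0,0.009,0],[1,-0.079,0,0.0036,0,0.009,0],[1,-0.079,0,0.0036,0,0.009,0],[1,-0.079,0,0.0036,0,0.009,0],[1,-0.079,0,0.0036,0,0.009,0],[1,-0.079,0,0.0036,0,0.009,0],[1,-0.079,0,0.0036,0,0.009,0]]' 30
python3 - <<'E'
from h import *
st()
p,K,M=cam('wrist');f=p['frame'];save('w5',f)
E
```

```text
t: 17.0
tool_pos: [0.5132, 0.0071, 0.0765]
orientation: [-2.273, -2.14, -0.032]
force: [-0.4, 2.1, -0.8]
opening: 0.011
gripper_force: 30.0
t 17.0 pos [0.5132 0.0071 0.0765] yaw 86.55 z [ 0.002  0.028 -1.   ] F [-0.4  2.1 -0.8] open 0.011 gf 30.0 q6 [-0.11  0.03  1.89  0.03  1.22 -0.06]
```

View pics/w5.png

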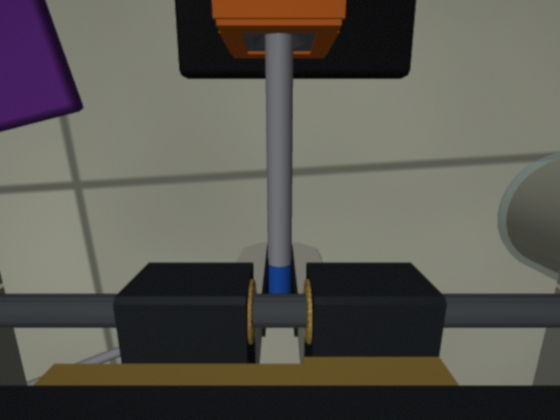

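The wrist view shows the gripper closed on the blue section (from row 265, column 279), with the rod running straight into the mouth at (279,35). Next I'll level it, then push.

```bash
python3 -m handwheel '[[1,0,0,-0.0012,0,-0.003,0],[1,0,0,-0.0024,0,-0.006,0],[1,0,0,-0.0036,0,-0.009,0],[1,0,0,-0.0036,0,-0.009,0],[1,0,0,-0.0036,0,-0.009,0]]' 30
python3 -c "
from h import *
st()"
python3 -m handwheel '[[1,0.002,0,0,0,0,0],[1,0.004,0,0,0,0,0],[1,0.006,0,0,0,0,0],[1,0.008,0,0,0,0,0],[1,0.008,0,0,0,0,0]]' 30
python3 -c "
from h import *
st()"
```

```text
t: 17.68
tool_pos: [0.5132, 0.0071, 0.08]
orientation: [2.287, 2.154, 0.0]
force: [0.5, 0.1, -0.5]
opening: 0.0109
gripper_force: 30.0
t 17.68 pos [0.5132 0.0071 0.08  ] yaw 86.56 z [ 0.  0. -1.] F [ 0.5  0.1 -0.5] open 0.0109 gf 30.0 q6 [-0.09  0.03  1.89  0.    1.23 -0.03]
t: 18.3
tool_pos: [0.5137, 0.0153, 0.08]
orientation: [-2.287, -2.154, -0.0]
force: [0.0, 0.4, -0.3]
opening: 0.0108
gripper_force: 30.0
t 18.3 pos [0.5137 0.0153 0.08  ] yaw 86.56 z [-0.  0. -1.] F [ 0.   0.4 -0.3] open 0.0108 gf 30.0 q6 [-0.07  0.03  1.88  0.    1.23 -0.01]
```

```bash
for_() { grep -E 'tool_pos|force:' ; }
python3 -m handwheel '[[1,0.0015,0,0,0,0,0],[1,0.003,0,0,0,0,0],[1,0.003,0,0,0,0,0]]' 30 | for_
python3 -m handwheel '[[1,0.0015,0,0,0,0,0],[1,0.003,0,0,0,0,0],[1,0.003,0,0,0,0,0]]' 30 | for_
python3 -m handwheel '[[1,0.0015,0,0,0,0,0],[1,0.003,0,0,0,0,0],[1,0.003,0,0,0,0,0]]' 30 | for_
python3 -m handwheel '[[1,0.0015,0,0,0,0,0],[1,0.003,0,0,0,0,0],[1,0.003,0,0,0,0,0]]' 30 | for_
python3 -m handwheel '[[1,0.0015,0,0,0,0,0],[1,0.003,0,0,0,0,0],[1,0.003,0,0,0,0,0]]' 30 | for_
```

```text
tool_pos: [0.5139, 0.0182, 0.08]
force: [0.0, 1.0, -1.6]
gripper_force: 30.0
tool_pos: [0.5141, 0.0212, 0.0801]
force: [0.4, -0.1, 0.2]
gripper_force: 30.0
tool_pos: [0.5143, 0.0242, 0.08]
force: [-0.1, 0.7, -0.8]
gripper_force: 30.0
tool_pos: [0.5144, 0.0272, 0.08]
force: [0.5, 1.7, -0.7]
gripper_force: 30.0
tool_pos: [0.5147, 0.0301, 0.0801]
force: [0.9, -0.5, -0.4]
gripper_force: 30.0
```

```bash
for_() { grep -E 'tool_pos|^force:' ; }
python3 -m handwheel '[[1,0.0015,0,0,0,0,0],[1,0.003,0,0,0,0,0],[1,0.003,0,0,0,0,0]]' 30 | for_
python3 -m handwheel '[[1,0.0015,0,0,0,0,0],[1,0.003,0,0,0,0,0],[1,0.003,0,0,0,0,0]]' 30 | for_
python3 -m handwheel '[[1,0.0015,0,0,0,0,0],[1,0.003,0,0,0,0,0],[1,0.003,0,0,0,0,0]]' 30 | for_
python3 -m handwheel '[[1,0.0015,0,0,0,0,0],[1,0.003,0,0,0,0,0],[1,0.003,0,0,0,0,0]]' 30 | for_
python3 -m handwheel '[[1,0.0015,0,0,0,0,0],[1,0.003,0,0,0,0,0],[1,0.003,0,0,0,0,0]]' 30 | for_
```

```text
tool_pos: [0.5148, 0.032, 0.08]
force: [-1.1, -5.8, 0.0]
tool_pos: [0.515, 0.035, 0.08]
force: [-0.9, -5.5, -0.7]
tool_pos: [0.5151, 0.0379, 0.08]
force: [0.1, -6.0, -1.0]
tool_pos: [0.5153, 0.0409, 0.08]
force: [-0.5, -5.2, -0.7]
tool_pos: [0.5155, 0.0439, 0.08]
force: [-0.7, -6.2, -0.5]
```

```bash
for_() { grep -E 'tool_pos|^force:' ; }
python3 -m handwheel '[[1,0.001,0,0,0,0,0],[1,0.002,0,0,0,0,0],[1,0.003,0,0,0,0,0],[1,0.003,0,0,0,0,0]]' 30 | for_
python3 -m handwheel '[[1,0.001,0,0,0,0,0],[1,0.001,0,0,0,0,0]]' 30 | for_
python3 -m handwheel '[[1,0.001,0,0,0,0,0],[1,0.001,0,0,0,0,0]]' 30 | for_
python3 -m handwheel '[[1,0.0005,0,0,0,0,0],[1,0.0005,0,0,0,0,0]]' 30 | for_
python3 -m handwheel '[[1,0.0005,0,0,0,0,0],[1,0.0005,0,0,0,0,0]]' 30 | for_
```

```text
tool_pos: [0.5157, 0.0469, 0.08]
force: [0.0, -6.9, -0.1]
tool_pos: [0.5157, 0.0479, 0.08]
force: [-0.2, -6.5, -0.8]
tool_pos: [0.5158, 0.0489, 0.08]
force: [-0.3, -6.1, 0.2]
tool_pos: [0.5158, 0.0493, 0.08]
force: [-1.2, -6.2, 0.1]
tool_pos: [0.5159, 0.0498, 0.0801]
force: [-0.1, -7.1, -0.6]
```

```bash
for_() { grep -E 'tool_pos|^force:' ; }
python3 -m handwheel '[[1,0.0005,0,0,0,0,0],[1,0.0005,0,0,0,0,0]]' 30 | for_
python3 -m handwheel '[[1,0.0005,0,0,0,0,0],[1,0.0005,0,0,0,0,0]]' 30 | for_
python3 -m handwheel '[[1,0.0005,0,0,0,0,0],[1,0.0005,0,0,0,0,0]]' 30 | for_
```

```text
tool_pos: [0.5159, 0.0503, 0.08]
force: [0.8, -6.1, -0.1]
tool_pos: [0.5159, 0.0505, 0.08]
force: [-1.0, -7.5, -0.4]
tool_pos: [0.5159, 0.0506, 0.08]
force: [-0.4, -9.8, -0.9]
```

```bash
for_() { grep -E 'tool_pos|^force:' ; }
python3 -m handwheel '[[1,0.0005,0,0,0,0,0],[1,0.0005,0,0,0,0,0]]' 30 | for_
python3 -m handwheel '[[1,0.0005,0,0,0,0,0],[1,0.0005,0,0,0,0,0]]' 30 | for_
```

```text
tool_pos: [0.5159, 0.0507, 0.08]
force: [-1.0, -12.4, -0.4]
tool_pos: [0.5159, 0.0508, 0.08]
force: [-1.5, -13.8, 0.5]
```

```bash
python3 -m handwheel '[[0.2,0,0,0,0,0,0],[0.2,0,0,0,0,0,0],[0.2,0,0,0,0,0,0],[0.2,0,0,0,0,0,0],[0.2,0,0,0,0,0,0],[0.2,0,0,0,0,0,0],[0.2,0,0,0,0,0,0],[0.2,0,0,-0.02,0,0,0],[0.2,0,0,-0.06,0,0,0],[0.2,-0.05,0,-0.12,0,0,0],[0.2,-0.05,0,-0.12,0,0,0],[0.2,-0.05,0,-0.12,0,0,0],[0.2,-0.05,0,-0.12,0,0,0]]'
python3 - <<'E'
from h import *
st()
p,K,M=cam('wrist');f=p['frame'];save('w6',f)
for r in robot.regions_of(p,'rod'):print(r['conf'],r['rect'])
E
```

```text
t: 26.42
tool_pos: [0.5121, 0.0042, 0.198]
orientation: [-2.285, -2.152, 0.003]
force: [-0.2, -0.3, 0.4]
opening: 0.0373
gripper_force: 0.0
t 26.43 pos [0.5121 0.0042 0.198 ] yaw 86.55 z [-0.003  0.001 -1.   ] F [-0.2 -0.3  0.4] open 0.0373 gf 0.0 q6 [-0.09 -0.09  1.77  0.    1.46 -0.03]
0.87 [271.1, 77.9, 294.5, 192.4]
```

View pics/w6.png

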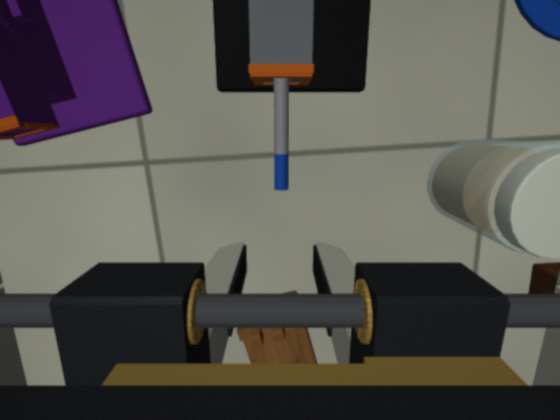

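The wrist view shows the rod seated in the bore from (281,78) to its blue end at (281,188). It is in line and the gripper is clear of it.

```bash
python3 -c "
from plant import robot
print(robot.close_job())"
```

```text
the job is handed in; nothing more can be done
None
```

The rod is in the stand's bore with the plug pushed to its end: it met the plug, drove it about 20 mm and stalled at about 14 N. I then let go, backed the gripper clear and handed the job in at about 26 s; no verdict came back.

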